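# Clamp the plaster mould: fit the crank to the press screw and wind the plate down

## Task

Clamp the plaster mould in the bench press: fit the loose crank onto the square end on top of the press, pushing it fully home with light force, and wind it clockwise (seen from above) by its wooden knob through as many turns as it takes until the plate is down on the mould. Then nip it up hand-tight with about 14 N at the knob, without forcing it, and leave the crank seated on the press, leaving the other things on the bench alone.

Things in the scene. Friction and masses are not known exactly. Their poses are not given: they have to be found in the camera images.
- crank: Loose steel crank, 0.35 kg, standing on its hub and a nut under its knob. Origin: centre of the hub's underside; z up the hub, x along the arm to the knob. Hub 30 x 30 mm, 52 mm tall, flat sides facing x and y; socket in its underside 15.5 mm square, 26 mm deep, parallel to the hub. Arm 18 mm wide, 16 to 26 mm up, to x = 70 mm. The 16 mm nut under the knob reaches down to the underside's level.
- knob (a point): Middle of the crank's wooden knob, 60 mm from the hub's axis and 54 mm above the hub's underside; axes as the crank's. The knob is a sleeve 24 mm across, from 30 to 78 mm above the underside, that spins freely on a pin parallel to the hub.
- press: Grey bench press fixed to the bench. Base 150 x 200 x 20 mm, two posts at y = +-85 mm, cross beam 42 mm wide along y with its top 142 mm up (post caps at its ends reach 150 mm). On the base a two-part plaster mould, over it an aluminium plate that the screw lowers. Origin: centre of the base's underside, z up; the upright screw is on its z axis.
- square_top (a point): Centre of the top of the screw's square steel end, 176 mm above the bench. Square 14 x 14 mm, sides along this frame's x and y (a crank fits in four yaws), 24 mm tall above a round shoulder 30 mm across; top edges bevelled 1.5 mm over 2.5 mm. A crank fully home rests its underside on the shoulder, 24 mm below this point. It turns with the screw about the vertical.
- plate_top (a point): Centre of the top of the press plate (cap 110 x 120 x 10 mm with a 10 mm rim hanging round a cork packing). One clockwise turn lowers it 10 mm; 1.6 to 2.6 turns to go at the start. Packings differ and are not measured: the plate stops, cork on mould, with this point 84 to 90 mm above the bench. Until then turning takes up to 0.12 N m (2 N at the knob).
- coupling (a joint): Twist of the stiff sprung coupling between square end and screw, rad, 0 unloaded, positive when driven clockwise: 10 N m per rad, so 14 N at the knob (0.84 N m) twists it by 0.084. Hand-tight is 0.05 or more (8 N at the knob); beyond 0.17 (28 N at the knob) the press is being forced. The socket has about 0.1 rad of play on the square either way.
- sketchbook: Bystander: closed pink sketchbook, 110 x 150 x 26 mm. Origin: centre of its underside.
- brush_mug: Bystander: terracotta mug, 80 mm across and 95 mm tall, with brushes standing in it to 173 mm. Origin: centre of its underside.
- figurine: Bystander: white owl figurine fixed on a slice of wood, 110 mm across, 83 mm tall in all. Origin: centre of its underside.
- glaze_jar: Bystander: small lidded jar, 52 mm across, 60 mm tall. Origin: centre of its underside.
Not all that is in view belongs to the job. What is shaped like the press but orange is not meant. Of the things that look like the crank, the largest one is meant.

How it is judged:
By the outcome, as a careful person would: the job done as asked, in the order asked, and still so for the second after the job is handed in, with the robot touching nothing.
It also fails if it takes over 72 s, if anything falls off the work surface, if the arm or the gripper's body presses on something with over 40 N, if the wrist force passes 120 N, or if a joint passes its speed limit or range.

## Robot

A 7-joint arm with a two-finger parallel gripper is mounted at the origin on the work surface. World frame = base frame: x ahead of the robot, y to its left, z up, the work surface at z = 0. Lengths are in mm, angles in rad, forces in N, time in s.
With the tool pointing down it reaches from about 350 to 900 mm from the base axis. Payload 7.2 kg.
Tool frame: the origin (TCP) lies midway between the tips of the shut fingers; the grasp point (between the pads) lies 19 mm behind it; z points along the fingers, y is the line along which they close (so a half turn about z gives the same grasp; the last joint's range is limited). The gripper opens to 88 mm and grips with 3 to 60 N. Pads are 20 mm wide; open, the fingers measure 115 mm over their backs; the gripper's body (75 mm by 178 mm) begins 61 mm behind the grasp point.
Start: joints at [1.068, 0.411, -0.013, 1.596, 0.006, 1.134, -0.082], TCP at [263.257, -566.855, 222.653] pointing down, gripper open.
Joint ranges: [-2.95, 2.95], [-0.29, 1.99], [-1.47, 1.44], [0.14, 2.54], [-1.03, 4.17], [0.13, 1.85], [-2.86, 2.86]. Speed limits (rad/s): [2.39, 2.39, 3.01, 3.01, 3.14, 3.14, 3.14].

## Interface

Orientations are given as a unit quaternion [x, y, z, w].
In Python, from workcell import bot gives the robot as it stands.
- The arm moves only by the tool move_arm, never from a script. Its argument "steps" is text: rows parted by semicolons, each of 5 numbers parted by spaces: the shift along the tool's x, y, z in units of 30 mm (1.0 is 30 mm), then the turn about the tool's z in degrees, then the finger opening in mm, from 0 to 87.8. A call has 1 to 12 rows; each row shifts and turns the commanded pose from where the row before left it, along the tool's axes as they then stand; what a row does not reach is not made up. A row lasts 1/10 s, in which the tool goes at most 50 mm and 8.59 degrees, less where a joint would pass 70% of its speed; a pose out of reach is approached as far as the arm can. A call is refused whole if a number of a shift passes 1 or a number of a turn 8.59, either way. A call with a gripper value outside its range is refused whole. The fingers move at their own pace and stop on an object; "newtons" is the grip in N (left out, the last holds). Time passes only in rows, so rows that do not move let the fingers close. It gives the time, the measured TCP pose, the force, the opening and the grip force at its end, in the units of the state.
- bot.sense(): the state, without advancing time (a new reading comes with each control period).
- bot.capture(name): name is "side" or "top" or "wrist"; returns a dict with "color" (480x640x3 uint8, blue, green, red), "fx", "fy", "cx", "cy" (pixels), "rvec" (rotation vector, rad) and "tvec" (3), from world to camera coordinates, as OpenCV has them. Camera axes: x right, y down, z forward; pixel columns grow to the right and rows downward; lengths in mm; the calibration is good to about 2 mm. The wrist camera is an equidistant fisheye: a pixel r from the principal point sees the ray r / f radians off the axis. A picture is of the moment at which its call begins. There is no depth.
- bot.job_done(): hands the job in; it is judged then, once.
The state is a dict: "time_s": time; "joint_positions": joint angles; "joint_vel": joint speeds; "joint_efforts": joint torques, N m; "tcp_pos": TCP position; "tool_rot": TCP orientation; "force": force on the tool from outside, world axes, zero at the start; "moment": the same for the moment, N m; "gripper_width": finger opening in mm; "grasp_force": force on a finger pad.
Only numpy, scipy, OpenCV 4.12 (cv2) and the standard library are available. Lean on these libraries where they do the work, as an engineer would, in place of code of your own. Each camera call takes 0.05 s, during which the arm holds its last target. There are 200 camera calls.

## Working session

There is one attempt and no reset: what is moved stays moved. The work goes in short steps, Python scripts to look and compute and a tool call to move; the robot and the scene stay as the last step left them, time stands still between calls to the robot, and variables do not carry over. Pictures are saved under pics/ and viewed, at most 10 in all, crops included, and the job is handed in when it is done.

Besides the shell and the picture viewer there is one more tool, called after "Request:" as name(argument=value, ...), one argument or row to a line, values as JSON. move_arm: Moves the arm, as the interface text tells. Its arguments: {"type":"object","properties":{"steps":{"type":"string"},"newtons":{"type":"number"}},"required":["steps"]}

```bash
mkdir -p pics
cat > h.py <<'E'
import numpy as np, cv2
from workcell import bot
def ray(c,u,v,fish=False):
    R=cv2.Rodrigues(np.array(c["rvec"],float))[0]; t=np.array(c["tvec"],float).ravel()
    x=(u-c["cx"])/c["fx"]; y=(v-c["cy"])/c["fy"]
    if fish:
        r=np.hypot(x,y)+1e-12; d=np.array([x/r*np.sin(r),y/r*np.sin(r),np.cos(r)])
    else: d=np.array([x,y,1.])
    return -R.T@t, R.T@d
def onz(c,u,v,z,fish=False):
    o,d=ray(c,u,v,fish); return o+d*(z-o[2])/d[2]
def proj(c,P,fish=False):
    R=cv2.Rodrigues(np.array(c["rvec"],float))[0]; p=R@np.array(P,float)+np.array(c["tvec"],float).ravel()
    if fish:
        r=np.hypot(p[0],p[1]); th=np.arctan2(r,p[2]); q=p[:2]/r*th
    else: q=p[:2]/p[2]
    return np.array([c["fx"]*q[0]+c["cx"],c["fy"]*q[1]+c["cy"]])
def snap(n):
    import pickle
    c=bot.capture(n); return c
E
python3 - <<'E'
from h import *
import pickle
a={}
for n in ("top","side"):
    c=bot.capture(n); cv2.imwrite(f"pics/{n}0.png",c["color"]); a[n]=c
    print(n,c["fx"],-cv2.Rodrigues(np.array(c["rvec"],float))[0].T@np.array(c["tvec"],float).ravel())
pickle.dump(a,open("c0.pkl","wb"))
print(bot.sense())
E
```

```text
top 513.0043347964692 [ 359.69436441   12.92576427 1324.43762782]
side 465.6285821677703 [ 30.02545491 567.67711786 819.56339742]
{'time_s': 0.1, 'joint_positions': array([ 1.06779861,  0.41183169, -0.01270375,  1.59694967,  0.0055831 ,
        1.1343109 , -0.08217933]), 'joint_vel': array([ 0.00182203, -0.00121414, -0.00069354, -0.00213297,  0.00069558,
        0.00023499,  0.00109444]), 'joint_efforts': array([ 2.49719575e-03, -5.89090598e+01,  6.43554144e-01, -2.91708344e+01,
       -5.38040965e-02,  1.44104403e-02,  1.03947448e-04]), 'tcp_pos': array([ 263.03924064, -566.44776641,  221.89024786]), 'tool_rot': array([ 9.76458287e-01,  2.15705070e-01, -2.02237269e-04, -7.03635319e-04]), 'force': array([ 0.08295545, -0.01730206, -0.6115307 ]), 'moment': array([-0.01615625, -0.01868458, -0.07173186]), 'grasp_force': 0.0, 'gripper_width': 87.59502394775383}
```

View pics/top0.png

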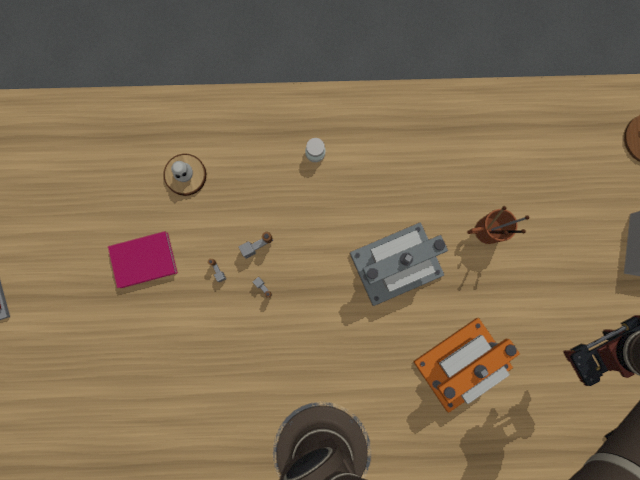

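View pics/side0.png

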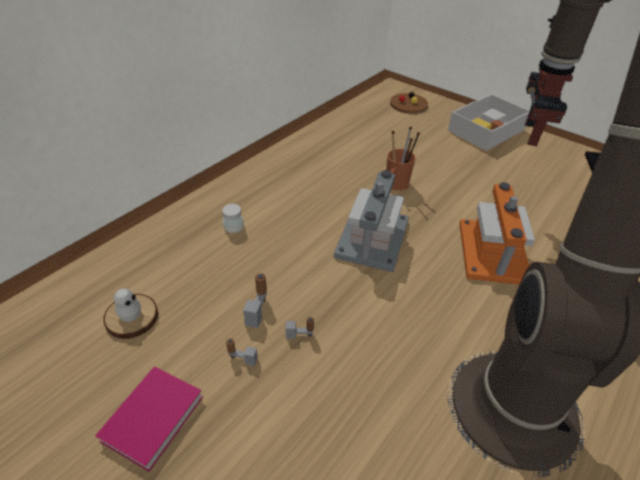

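The top view shows the large crank (hub ~(248,250), knob ~(267,239)), two smaller decoys below it, and the grey press with its screw at ~(406,259). The orange press and the mug are near (468,363) and (495,228). I'll enlarge the crank and press.

Run:
```python
from h import *
import pickle
a=pickle.load(open("c0.pkl","rb")); t=a["top"]["color"]; s=a["side"]["color"]
f=lambda im,x,y,w,h,k:cv2.resize(im[y:y+h,x:x+w],None,fx=k,fy=k,interpolation=cv2.INTER_CUBIC)
A=f(t,232,224,50,37,8); B=f(t,345,215,100,74,4); C=f(s,230,265,50,74,8)
m=np.hstack([np.vstack([A,B]),C]); print(m.shape); cv2.imwrite("pics/m0.png",m)
```

```text
(592, 800, 3)
```

View pics/m0.png

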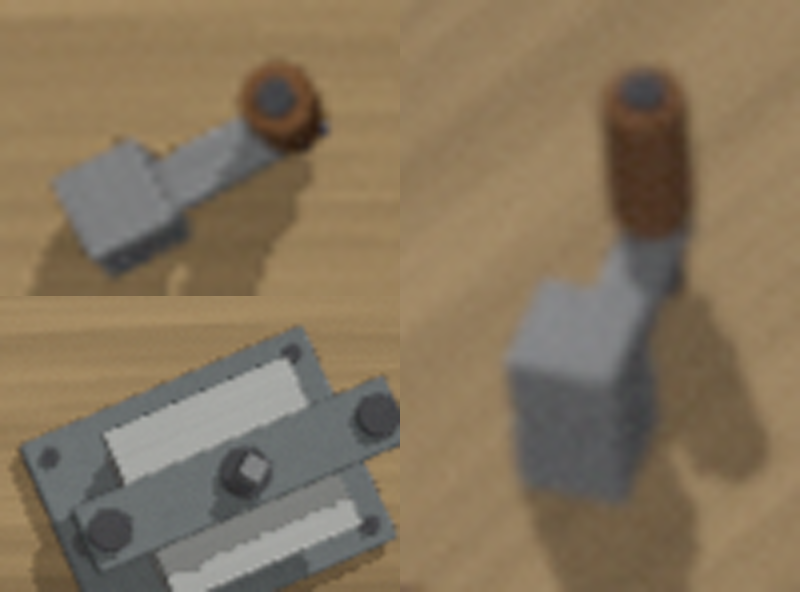

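The crop shows the hub's top face centred at mosaic (116,197), the knob top at (276,97), and the press's square top at (254,467). The square's edges aren't sharp enough to read its yaw.

Run:
```python
from h import *
import pickle
a=pickle.load(open("c0.pkl","rb")); t=a["top"]; s=a["side"]
m=lambda x,y,k,x0,y0:(x0-.5+(x+.5)/k,y0-.5+(y+.5)/k)
hub=onz(t,*m(116,197,8,232,224),52); kn=onz(t,*m(276,97,8,232,224),78); sq=onz(t,*m(254,171,4,345,215),176)
cap1=onz(t,*m(110,530-296,4,345,215),150);cap2=onz(t,*m(376,415-296,4,345,215),150)
print(hub,kn,np.hypot(*(kn-hub)[:2]),np.degrees(np.arctan2(*(kn-hub)[1::-1])),sq,cap1,cap2,(cap1+cap2)/2,np.degrees(np.arctan2(*(cap2-cap1)[1::-1])))
# side
print(onz(s,*m((641-400),92,8,230,265),78), onz(s,*m(580-400,330,8,230,265),52))
for n,p in (("mug",(490,234)),("jar",(315,150)),("orange",(468,366))): print(n,onz(t,*p,60))
# current wrist pose
from scipy.spatial.transform import Rotation as R
print(R.from_quat(bot.sense()["tool_rot"]).as_matrix().round(3))
c=bot.capture("wrist"); print(c["fx"],ray(c,320,240,True))
```

```text
[506.91793091 173.18789499  52.        ] [533.36637862 120.56542609  78.        ] 58.895200305978946 -63.315554380601455 [ 461.64156513 -206.49839496  176.        ] [ 430.01694528 -127.06776821  150.        ] [ 492.10918426 -283.44812124  150.        ] [ 461.06306477 -205.25794472  150.        ] -68.34399830586449
[539.67274778 120.88021209  78.        ] [510.76002487 174.6687876   52.        ]
mug [ 524.73370117 -435.92886906   60.        ]
jar [751.53502155  -5.68165118  60.        ]
orange [ 203.72553788 -361.11388213   60.        ]
[[ 0.907  0.421 -0.001]
 [ 0.421 -0.907  0.001]
 [-0.    -0.001 -1.   ]]
371.64829954431775 (array([ 331.2903692 , -535.05083297,  383.37654309]), array([-0.25133242, -0.1063242 , -0.96204323]))
```

Request:
move_arm(
  steps="0.9 -0.68 -0.3 0 87; 0.92 -0.68 -0.3 0 87; 0.92 -0.68 -0.3 0 87; 0.92 -0.68 -0.3 0 87; 0.92 -0.68 -0.3 0 87; 0.92 -0.68 -0.3 0 87; 0.92 -0.68 -0.25 0 87; 0.92 -0.68 0 0 87; 0.92 -0.68 0 0 87; 0.92 -0.68 0 0 87; 0.92 -0.68 0 0 87; 0.92 -0.68 0 0 87",
)

```text
time_s: 1.35
tcp_pos: [460.3, -204.3, 284.1]
tool_rot: [0.976, 0.216, -0.0, -0.0]
force: [0.2, -0.2, 0.9]
gripper_width: 86.9
grasp_force: 0.0
```

Run:
```python
from h import *
import pickle
c=bot.capture("wrist"); pickle.dump(c,open("w1.pkl","wb")); im=c["color"]
u,v=proj(c,[461.5,-206,176],True); print(u,v, bot.sense()["tcp_pos"])
x=int(u)-40;y=int(v)-50
z=cv2.resize(im[y:y+100,x:x+80],None,fx=5.5,fy=5.5,interpolation=cv2.INTER_CUBIC); print(x,y)
cv2.imwrite("pics/w1.png",np.hstack([cv2.resize(im,(360,270)),np.zeros((270,0,3),np.uint8)]) if 0 else z)
```

```text
325.73651219744914 237.882460622101 [ 463.1800467  -198.26128643  284.20185243]
285 187
```

View pics/w1.png

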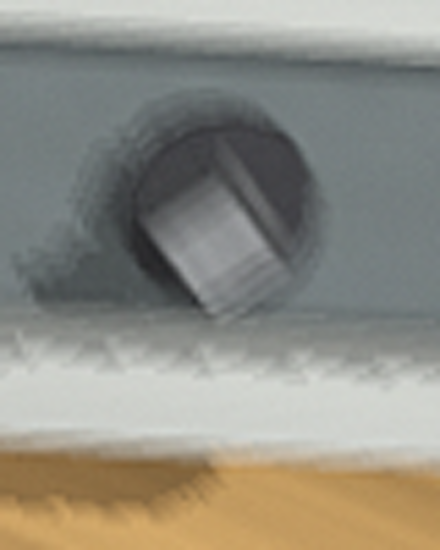

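The crop shows the square end at about (212,247), rotated roughly 35–40° in the image, and blurred because the arm hadn't settled. I'll settle and look again.

Request:
move_arm(
  steps="0 0 0 0 87; 0 0 0 0 87; 0 0 0 0 87; 0 0 0 0 87",
)

```text
time_s: 1.8
tcp_pos: [459.4, -206.7, 284.1]
tool_rot: [0.977, 0.215, -0.0, 0.0]
force: [-0.2, -0.3, 0.6]
gripper_width: 86.7
grasp_force: 0.0
```

```bash
cat > wv.py <<'E'
from h import *
import pickle,sys
# name, guess xyz, halfsize, scale
n=sys.argv[1]; P=[float(q) for q in sys.argv[2:5]]; hw=int(sys.argv[5]); k=600//(2*hw)
c=bot.capture("wrist"); s=bot.sense(); pickle.dump((c,s),open(n+".pkl","wb")); im=c["color"]
u,v=proj(c,P,True); x=int(u)-hw;y=int(v)-hw
print(u,v,s["tcp_pos"],s["tool_rot"],"crop",x,y,k)
cv2.imwrite(f"pics/{n}.png",cv2.resize(im[y:y+2*hw,x:x+2*hw],None,fx=k,fy=k,interpolation=cv2.INTER_CUBIC))
E
python3 wv.py w2 461.5 -206 176 30
```

```text
323.25895663061027 235.5123006878167 [ 459.48509188 -206.5405553   284.09301263] [ 9.76663031e-01  2.14777352e-01 -1.09848078e-04  4.26286621e-05] crop 293 205 10
```

View pics/w2.png

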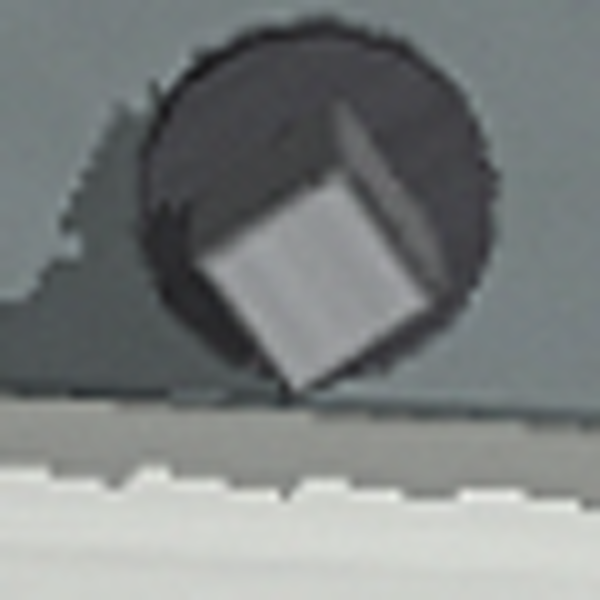

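The square's top face has corners at (338,175), (432,300), (298,388) and (200,262) in the 10x crop, with its centre near (317,281).

Run:
```python
from h import *
import pickle
from scipy.spatial.transform import Rotation as R
c,s=pickle.load(open("w2.pkl","rb"))
q=np.array([onz(c,293-.45+x/10,205-.45+y/10,176,True) for x,y in ((338,175),(432,300),(298,388),(200,262))])
print(q, q.mean(0)); 
for i in range(4):
    d=q[(i+1)%4]-q[i]; print(np.hypot(*d[:2]),np.degrees(np.arctan2(d[1],d[0])))
M=R.from_quat(s["tool_rot"]).as_matrix(); print("in tool",M.T@(q.mean(0)-s["tcp_pos"]),"toolx yaw",np.degrees(np.arctan2(M[1,0],M[0,0])))
```

```text
[[ 471.88855135 -203.73216267  176.        ]
 [ 466.11609224 -214.20155782  176.        ]
 [ 455.64162772 -207.95133606  176.        ]
 [ 461.49162142 -197.16877471  176.        ]] [ 463.78447318 -205.76345781  176.        ]
11.955313413254968 -118.87080864581883
12.19752757990073 149.17503362410588
12.267275799505208 61.51830430894991
12.295292329767102 -32.26345371120698
in tool [  4.25391481   1.09441659 108.09206447] toolx yaw 24.80493064283504
```

Request:
move_arm(
  steps="0.567 -0.9 0 0 60; 0.567 -0.9 0 0 60; 0.567 -0.9 0.2 0 60; 0.567 -0.9 0.4 0 60; 0.567 -0.9 0.4 0 60; 0.567 -0.9 0.4 0 60; 0.567 -0.9 0.5 0 60; 0.567 -0.9 0.5 0 60; 0.567 -0.9 0.5 0 60; 0.567 -0.9 0.5 0 60; 0.567 -0.9 0.5 0 60; 0.567 -0.92 0.23 -1.9 60",
)

```text
time_s: 3.05
tcp_pos: [508.1, 175.0, 158.9]
tool_rot: [0.973, 0.231, -0.001, 0.0]
force: [-0.3, 0.9, -0.6]
gripper_width: 59.9
grasp_force: 0.0
```

Request:
move_arm(
  steps="0 0 0 0 60; 0 0 0 0 60; 0 0 0 0 60; 0 0 0 0 60; 0 0 0 0 60",
)

```text
time_s: 3.55
tcp_pos: [508.7, 173.6, 160.6]
tool_rot: [0.973, 0.231, 0.0, 0.0]
force: [-0.4, -0.1, 0.4]
gripper_width: 59.9
grasp_force: 0.0
```

```bash
python3 wv.py w3 518 152 52 60
```

```text
353.88289096939207 240.062931160943 [508.67332779 173.86176766 160.59583627] [9.72936203e-01 2.31073615e-01 2.99137985e-04 1.97065974e-04] crop 293 180 5
```

View pics/w3.png

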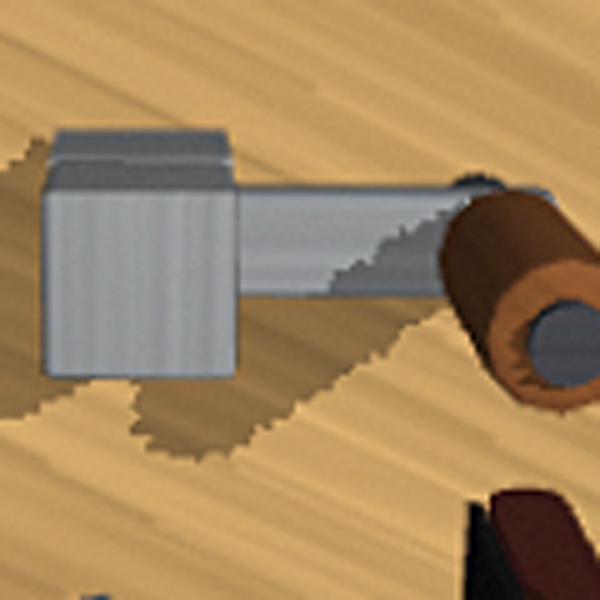

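The hub's top face spans (44,190)–(238,378) in the 5x crop and is well aligned with the tool. The knob's pin is at about (567,343).

Run:
```python
from h import *
import pickle
from scipy.spatial.transform import Rotation as R
c,s=pickle.load(open("w3.pkl","rb"))
q=np.array([onz(c,293-.4+x/5,180-.4+y/5,52,True) for x,y in ((45,190),(237,190),(237,377),(46,378))])
M=R.from_quat(s["tool_rot"]).as_matrix()
print(q.mean(0)); 
for i in range(4):
    d=q[(i+1)%4]-q[i]; print(np.hypot(*d[:2]),np.degrees(np.arctan2(d[1],d[0])))
print("in tool",M.T@(q.mean(0)-s["tcp_pos"]),"toolx yaw",np.degrees(np.arctan2(M[1,0],M[0,0])))
```

```text
[509.18311496 175.56018067  52.        ]
28.578094604131056 -63.319828497600525
29.250855439354414 -152.59639151290935
29.235864550516872 117.01634896826016
29.421470523092445 26.119414922648993
in tool [  1.16569939  -1.34447441 108.59573508] toolx yaw 26.720585481230707
```

Request:
move_arm(
  steps="0.04 -0.045 0.8 0 52; 0 0 0.9 0 52; 0 0 0.9 0 52; 0 0 0.8 0 52; 0 0 0.5 0 52; 0 0 0.4 0 52; 0 0 0 0 52; 0 0 0 0 24; 0 0 0 0 24; 0 0 0 0 24; 0 0 0 0 24; 0 0 0 0 24",
  newtons=6,
)

```text
time_s: 4.8
tcp_pos: [509.5, 176.6, 32.1]
tool_rot: [0.973, 0.232, 0.001, 0.0]
force: [-0.6, -1.2, 6.6]
gripper_width: 29.8
grasp_force: 6.0
```

Request:
move_arm(
  steps="0 0 0 0 24; 0 0 0 0 24; 0 0 0 0 24",
)

```text
time_s: 5.1
tcp_pos: [509.5, 176.7, 32.1]
tool_rot: [0.973, 0.232, 0.001, 0.0]
force: [-0.2, -0.8, 6.4]
gripper_width: 30.1
grasp_force: 6.0
```

Request:
move_arm(
  steps="0 0 0 0 50; 0 0 0 0 50; 0 0 -0.2 0 52; 0 0 -0.7 0 52; 0 0 -0.7 0 60; 0 0 -0.6 0 60; 0 0 0 8.5 60; 0 0 0 8.5 60; 0 0 0 8.5 60; 0 0 0 8.5 60; 0 0 0 8.5 60; 0 0 0 8.5 60",
)

```text
time_s: 6.3
tcp_pos: [508.7, 176.7, 97.6]
tool_rot: [0.977, -0.212, -0.0, -0.0]
force: [-0.1, -0.2, -0.5]
gripper_width: 60.2
grasp_force: 0.0
```

Request:
move_arm(
  steps="0 0 0 8.5 60; 0 0 0 8.5 60; 0 0 0 8.5 60; 0 0 0 8.5 60; 0 0 0 5 60; 0 0 0 0 60; 0 0 0 0 60; 0 0 0 0 60",
)

```text
time_s: 7.1
tcp_pos: [507.6, 176.5, 95.9]
tool_rot: [0.862, -0.507, -0.002, 0.001]
force: [-0.4, 0.5, -0.2]
gripper_width: 59.7
grasp_force: 0.0
```

```bash
python3 wv.py w4 518 152 52 60; python3 -c "
from h import *
s=bot.sense();print(s['joint_positions'],s['force'])"
```

```text
326.71917160823756 224.37474413464616 [507.81897356 176.0673865   95.89717753] [ 0.86188796 -0.50709396 -0.00168691  0.00141913] crop 266 164 5
[-0.71286119  0.42989183  0.3725261   1.9546009  -0.21446413  0.79934703
 -2.85459809] [ 1.06174655 -0.41068548 -0.18924189]
```

View pics/w4.png

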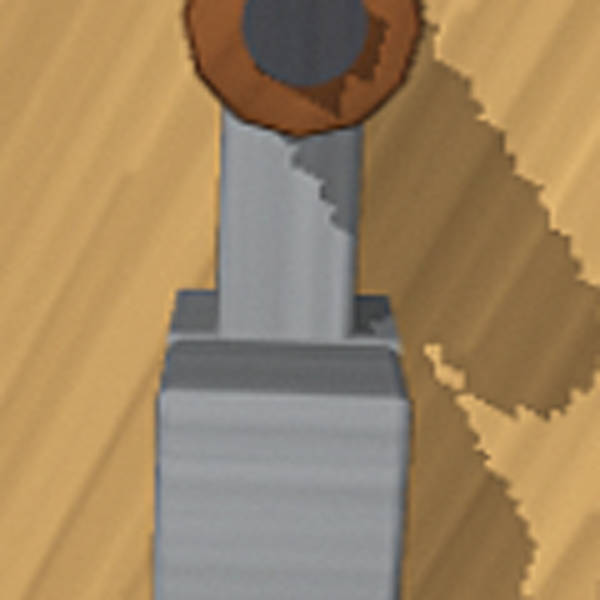

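This view shows the crank still undisturbed, hub front edge at crop row ~395 and knob at the top. Joint 7 is at its limit here, so I'll take the same grasp turned by half a turn.

Request:
move_arm(
  steps="0 0 0 -8.5 60; 0 0 0 -8.5 60; 0 0 0 -8.5 60; 0 0 0 -8.5 60; 0 0 0 -8.5 60; 0 0 0 -8.5 60; 0 0 0 -8.5 60; 0 0 0 -8.5 60; 0 0 0 -8.5 60; 0 0 0 -8.5 60; 0 0 0 -8.5 60; 0 0 0 -8.5 60",
)

```text
time_s: 8.35
tcp_pos: [508.3, 175.3, 96.3]
tool_rot: [0.936, 0.353, -0.002, -0.0]
force: [0.7, -0.1, 0.2]
gripper_width: 60.0
grasp_force: 0.0
```

Request:
move_arm(
  steps="0 0 0 -8.5 60; 0 0 0 -8.5 60; 0 0 0 -8.5 60; 0 0 0 -8.5 60; 0 0 0 -8.5 60; 0 0 0 -8.5 60; 0 0 0 -8.5 60; 0 0 0 -8.5 60; 0 0 0 -7 60; 0 0 0 0 60; 0 0 0 0 60; 0 0 0 0 60",
)

```text
time_s: 9.55
tcp_pos: [508.2, 175.6, 96.1]
tool_rot: [0.532, 0.847, -0.001, -0.001]
force: [-0.4, -0.1, 0.3]
gripper_width: 60.1
grasp_force: 0.0
```

```bash
cat > st.py <<'E'
from h import *
from scipy.spatial.transform import Rotation as R
s=bot.sense(); M=R.from_quat(s["tool_rot"]).as_matrix()
print("t",s["time_s"],"tcp",s["tcp_pos"].round(2),"yaw",np.degrees(np.arctan2(M[1,0],M[0,0])).round(2),"tilt",M[:2,2].round(4),"j7",s["joint_positions"][[0,6]].round(2),"F",s["force"].round(2),"M",s["moment"].round(2),"w",s["gripper_width"],s["grasp_force"])
def tool(P): return (M.T@(np.array(P)-s["tcp_pos"])/30).round(3)
E
python3 - <<'E'
from st import *
print(tool([509.5,176.7,20]))
E
```

```text
t 9.55 tcp [508.19 175.6   96.12] yaw 115.77 tilt [-0.0034 -0.0012] j7 [-0.14 -0.16] F [-0.38 -0.09  0.27] M [-0.   -0.11  0.02] w 60.13202256242791 0.0
[0.013 0.064 2.537]
```

Request:
move_arm(
  steps="0.013 0.064 0.4 -0.9 60; 0 0 0.7 0 60; 0 0 0.7 0 60; 0 0 0.5 0 60; 0 0 0.17 0 60; 0 0 0 0 60; 0 0 0 0 26; 0 0 0 0 26; 0 0 0 0 26; 0 0 0 0 26; 0 0 0 0 26; 0 0 0 0 26",
  newtons=8,
)

```text
time_s: 10.75
tcp_pos: [509.3, 177.0, 22.3]
tool_rot: [0.524, 0.852, -0.002, -0.001]
force: [-2.9, -1.5, 5.9]
gripper_width: 29.8
grasp_force: 8.0
```

Request:
move_arm(
  steps="0 0 0 0 20; 0 0 0 0 20; 0 0 0 0 20; 0 0 0 0 20",
  newtons=35,
)

```text
time_s: 11.15
tcp_pos: [509.3, 177.0, 22.3]
tool_rot: [0.524, 0.852, -0.002, -0.001]
force: [-1.7, -0.4, 6.2]
gripper_width: 29.4
grasp_force: 35.0
```

```bash
python3 st.py
```

```text
t 11.15 tcp [509.3  176.99  22.29] yaw 116.85 tilt [-0.0035 -0.0017] j7 [-0.17 -0.2 ] F [-1.75 -0.39  6.21] M [-0.26  0.34 -0.11] w 29.437674789729225 34.98877246311167
```

Run:
```python
from h import *
import pickle
from scipy.spatial.transform import Rotation as R
c,s=pickle.load(open("w4.pkl","rb")); M=R.from_quat(s["tool_rot"]).as_matrix()
q=np.array([onz(c,266-.4+x/5,164-.4+y/5,52,True) for x,y in ((163,393),(408,402))]); m=q.mean(0)
a=np.radians(-63.2); ex=np.array([np.cos(a),np.sin(a)]); ey=np.array([-ex[1],ex[0]])
d=(m[:2]-[509.5,176.7]); print(q,"len",np.linalg.norm(q[1]-q[0]),"along x (15 true)",d@ex,"y",d@ey, np.degrees(np.arctan2(*(q[1]-q[0])[1::-1])))
print("tool", M.T@(m-s["tcp_pos"]))
# held now: hub top corners predicted; detect in image
c=bot.capture("wrist"); s=bot.sense(); pickle.dump((c,s),open("w5.pkl","wb"))
M=R.from_quat(s["tool_rot"]).as_matrix()
C=np.array([*s["tcp_pos"][:2],52.])+M@[-.36,0,0]
C[2]=52
for dx,dy in ((15,15),(15,-15),(-15,-15),(-15,15),(0,0)): print(proj(c,C+M@[dx,dy,0],True).round(1))
u,v=proj(c,C,True).astype(int); cv2.imwrite("pics/w5.png",cv2.resize(c["color"][v-50:v+50,u-60:u+60],None,fx=6,fy=6,interpolation=cv2.INTER_CUBIC)); print(u-60,v-50)
```

```text
[[527.19937198 169.17476523  52.        ]
 [501.97538519 156.39906653  52.        ]] len 28.274864932084668 along x (15 true) 14.712406322644453 y -1.7321751703399242 -153.13823908050605
tool [14.9606603   0.35159621 43.87709453]
[362.1 298.4]
[285.3 298.4]
[288.3 361.8]
[359.  361.8]
[323.7 331.9]
263 281
```

View pics/w5.png

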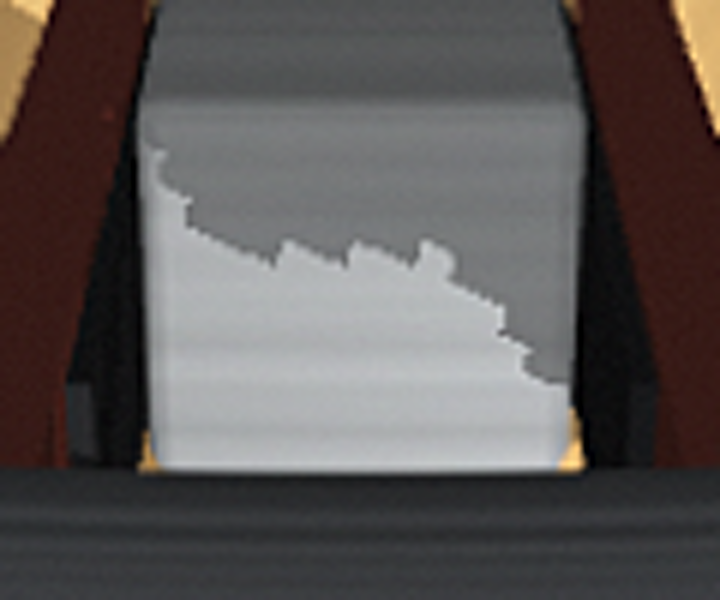

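The hub's front top edge is at crop row 100 and its sides at columns 140 and 585. That matches my prediction within 0.3 mm, so the wrist camera's square position can be trusted. Now I'll lift, turn and carry.

Request:
move_arm(
  steps="0 0 -0.4 0 20; 0 0 -0.8 0 20; 0 0 -0.9 0 20; 0 0 -0.9 7 20; 0 0 -0.9 8 20; 0 0 -0.9 8.5 20; 0 0 -0.9 8.5 20; 0 0 -0.9 8.5 20; 0 0 -0.3 8.5 20; 0 0 0 8 20; 0 0 0 0 20; 0 0 0 0 20",
)

```text
time_s: 12.4
tcp_pos: [509.6, 177.4, 228.8]
tool_rot: [0.865, 0.501, -0.002, -0.0]
force: [0.1, -0.2, -3.6]
gripper_width: 29.5
grasp_force: 35.0
```

Run:
```python
from st import *
print(tool([463.96,-205.45,218]))
```

```text
t 12.4 tcp [509.58 177.42 228.78] yaw 60.12 tilt [-0.0042 -0.0016] j7 [-0.27 -1.  ] F [ 0.07 -0.22 -3.64] M [ 0.02 -0.04 -0.01] w 29.487166450250633 34.987906424794346
[-11.823   5.04    0.387]
```

Request:
move_arm(
  steps="-0.6 0.25 0 0 20; -0.98 0.42 0 0 20; -0.98 0.42 0 0 20; -0.98 0.42 0 0 20; -0.98 0.42 0 0 20; -0.98 0.42 0 0 20; -0.98 0.42 0 0 20; -0.98 0.42 0 0 20; -0.98 0.42 0 0 20; -0.98 0.42 0 0 20; -0.98 0.42 0 0 20; -0.98 0.42 0 0 20",
)

```text
time_s: 13.6
tcp_pos: [464.3, -192.3, 229.2]
tool_rot: [0.866, 0.501, -0.002, -0.001]
force: [0.6, -0.2, -3.6]
gripper_width: 29.8
grasp_force: 35.0
```

Request:
move_arm(
  steps="-0.4 0.17 0 0 20; 0 0 0 0 20; 0 0 0 0 20; 0 0 0 0 20; 0 0 0 0 20; 0 0 0 0 20",
)

```text
time_s: 14.2
tcp_pos: [463.6, -203.2, 229.6]
tool_rot: [0.866, 0.5, -0.002, -0.0]
force: [1.1, -0.6, -3.7]
gripper_width: 29.9
grasp_force: 35.0
```

Run:
```python
from st import *
print(tool([463.96,-205.45,203]))
```

```text
t 14.2 tcp [ 463.63 -203.15  229.63] yaw 59.97 tilt [-0.0037 -0.0013] j7 [ 0.27 -0.2 ] F [ 1.06 -0.57 -3.65] M [ 0.05 -0.05  0.02] w 29.86486007004529 34.98732335167006
[-0.058  0.05   0.888]
```

Request:
move_arm(
  steps="-0.058 0.05 0.3 0 20; 0 0 0.3 0 20; 0 0 0.3 0 20; 0 0 0 0 20; 0 0 0 0 20; 0 0 0 0 20",
)

```text
time_s: 14.8
tcp_pos: [463.9, -206.5, 202.8]
tool_rot: [0.867, 0.499, -0.002, -0.0]
force: [-0.5, -0.2, -3.3]
gripper_width: 29.8
grasp_force: 35.0
```

Run:
```python
from st import *
print(tool([463.96,-205.45,203]))
```

```text
t 14.8 tcp [ 463.87 -206.54  202.77] yaw 59.86 tilt [-0.0035 -0.0016] j7 [ 0.27 -0.19] F [-0.46 -0.18 -3.3 ] M [ 0.01 -0.11  0.02] w 29.828797701846778 34.98732749023475
[ 0.033 -0.016 -0.008]
```

Request:
move_arm(
  steps="0.03 -0.015 0 0 20; 0 0 0.1 0 20; 0 0 0.1 0 20; 0 0 0.07 0 20; 0 0 0.07 0 20; 0 0 0 0 20; 0 0 0 0 20",
)

```text
time_s: 15.5
tcp_pos: [463.7, -205.5, 192.4]
tool_rot: [0.867, 0.499, -0.002, -0.0]
force: [-0.1, 0.2, -3.2]
gripper_width: 29.7
grasp_force: 35.0
```

Run:
```python
from st import *
print(tool([463.96,-205.45,203]))
```

```text
t 15.5 tcp [ 463.7  -205.46  192.35] yaw 59.86 tilt [-0.0038 -0.0015] j7 [ 0.27 -0.19] F [-0.09  0.21 -3.17] M [-0.03 -0.05  0.  ] w 29.744302485399977 34.98756409389898
[ 0.004  0.007 -0.355]
```

Request:
move_arm(
  steps="0 0 0.12 0 20; 0 0 0.12 0 20; 0 0 0.12 0 20; 0 0 0.1 0 20; 0 0 0.06 0 20; 0 0 0.03 0 20; 0 0 0 0 20; 0 0 0 0 20",
)

```text
time_s: 16.3
tcp_pos: [463.7, -205.5, 176.0]
tool_rot: [0.867, 0.499, -0.002, -0.0]
force: [1.4, -0.4, -3.4]
gripper_width: 30.1
grasp_force: 35.0
```

```bash
python3 st.py
```

```text
t 16.3 tcp [ 463.71 -205.52  175.97] yaw 59.86 tilt [-0.0036 -0.0016] j7 [ 0.27 -0.19] F [ 1.37 -0.35 -3.36] M [ 0.06 -0.04 -0.03] w 30.134462282656717 34.98757674708031
```

Request:
move_arm(
  steps="0 0 0.04 0 20; 0 0 0.03 0 20; 0 0 0.03 0 20; 0 0 0 0 20; 0 0 0 0 20",
)

```text
time_s: 16.8
tcp_pos: [463.9, -205.5, 174.1]
tool_rot: [0.867, 0.499, -0.002, 0.0]
force: [-2.8, -0.2, 8.4]
gripper_width: 29.7
grasp_force: 35.0
```

```bash
python3 st.py
```

```text
t 16.8 tcp [ 463.88 -205.51  174.09] yaw 59.86 tilt [-0.0028 -0.0016] j7 [ 0.27 -0.19] F [-2.84 -0.22  8.44] M [ 0.42  0.76 -0.01] w 29.65960185735229 34.989253559469944
```

Seated: the underside is at about 152 mm with about 12 N down. Next I release and go to the knob.

Request:
move_arm(
  steps="0 0 -0.05 0 20; 0 0 0 0 50; 0 0 0 0 50; 0 0 -0.2 0 50; 0 0 -0.7 0 50; 0 0 -0.8 0 50; 0 0 -0.7 0 50; -0.5 0 0 0 50; -0.7 0 0 0 50; -0.6 0 0 0 50; -0.2 0 0 0 50; 0 0 0 0 45",
)

```text
time_s: 18.0
tcp_pos: [433.6, -257.8, 246.9]
tool_rot: [0.867, 0.498, -0.002, -0.0]
force: [0.2, 0.2, 0.5]
gripper_width: 46.2
grasp_force: 0.0
```

Request:
move_arm(
  steps="0 0 0 0 45; 0 0 0 0 45; 0 0 0 0 45; 0 0 0 0 45",
)

```text
time_s: 18.4
tcp_pos: [434.1, -256.8, 246.5]
tool_rot: [0.866, 0.499, -0.002, -0.0]
force: [-0.4, -0.4, -0.4]
gripper_width: 45.1
grasp_force: 0.0
```

Run:
```python
from st import *
print(tool([433.6,-257.7,188]))
c=bot.capture("wrist"); u,v=proj(c,[433.6,-257.7,230],True).astype(int); print(u,v)
cv2.imwrite("pics/w6.png",cv2.resize(c["color"][90:390,120:520],None,fx=2,fy=2))
```

```text
t 18.4 tcp [ 434.05 -256.78  246.53] yaw 59.91 tilt [-0.0038 -0.0014] j7 [ 0.35 -0.07] F [-0.44 -0.43 -0.42] M [-0.07 -0.02  0.  ] w 45.12075951959657 0.0
[-0.028  0.008  1.951]
323 287
```

View pics/w6.png

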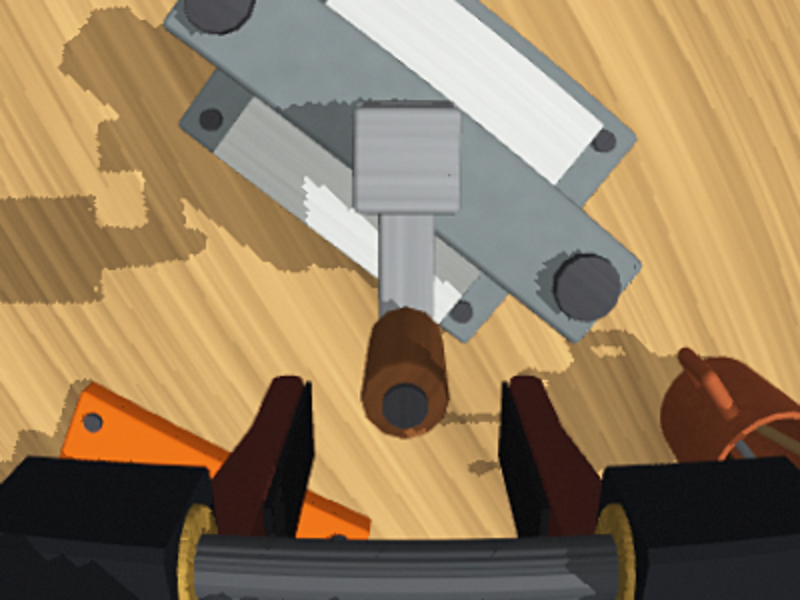

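The crank sits square on the press, with its hub at crop (408,160). The knob at (405,405) is centred between the open fingers. I'll descend and grip the knob.

Request:
move_arm(
  steps="-0.02 0 0.4 0 45; 0 0 0.6 0 45; 0 0 0.6 0 45; 0 0 0.35 0 45; 0 0 0 0 45; 0 0 0 0 15; 0 0 0 0 15; 0 0 0 0 15; 0 0 0 0 15; 0 0 0 0 15; 0 0 0 0 15",
  newtons=20,
)

```text
time_s: 19.55
tcp_pos: [433.5, -258.1, 188.5]
tool_rot: [0.867, 0.499, -0.002, 0.0]
force: [-0.4, -0.5, 3.6]
gripper_width: 23.6
grasp_force: 20.0
```

```bash
cat > pl.py <<'E'
from st import *
C=np.array([463.7,-205.8]); d=s["tcp_pos"][:2]-C
th=np.degrees(np.arctan2(d[1],d[0])); print("theta",th.round(2),"r",np.hypot(*d).round(2))
a=np.radians(th); tdir=np.array([np.sin(a),-np.cos(a)])  # clockwise tangent
f=s["force"][:2]; print("F resist tang",(-f@tdir).round(2),"radial out",(f@(d/60)).round(2))
def rows(n,step,th0=None):
    a0=th if th0 is None else th0
    for i in range(n):
        P=lambda t:60*np.array([np.cos(np.radians(t)),np.sin(np.radians(t))])
        e=P(a0-step*(i+1))-(P(a0-step*i) if i else (P(a0) if th0 is None else d))
        w=M.T@np.array([*e,0])/30; print(f"{w[0]:.2f} {w[1]:.2f} 0 0 15;",end=" ")
    print()
E
python3 - <<'E'
from pl import *
rows(12,15)
E
```

```text
t 19.55 tcp [ 433.49 -258.12  188.52] yaw 59.86 tilt [-0.003 -0.002] j7 [ 0.36 -0.06] F [-0.37 -0.53  3.61] M [-0.1   0.07 -0.02] w 23.6054158361018 19.99889373779297
theta -120.0 r 60.42
F resist tang -0.05 radial out 0.65
0.07 -0.52 0 0 15; 0.20 -0.48 0 0 15; 0.32 -0.42 0 0 15; 0.41 -0.32 0 0 15; 0.48 -0.20 0 0 15; 0.52 -0.07 0 0 15; 0.52 0.07 0 0 15; 0.48 0.20 0 0 15; 0.41 0.32 0 0 15; 0.32 0.41 0 0 15; 0.20 0.48 0 0 15; 0.07 0.52 0 0 15;
```

Request:
move_arm(
  steps="0.04 -0.26 0 0 15; 0.10 -0.25 0 0 15; 0.13 -0.24 0 0 15; 0.16 -0.22 0 0 15; 0.19 -0.20 0 0 15; 0.21 -0.17 0 0 15; 0.23 -0.14 0 0 15; 0.25 -0.11 0 0 15; 0 0 0 0 15; 0 0 0 0 15",
)

```text
time_s: 20.55
tcp_pos: [406.0, -199.4, 188.4]
tool_rot: [0.867, 0.498, -0.006, -0.003]
force: [-21.5, 2.4, 24.3]
gripper_width: 23.7
grasp_force: 20.0
```

Run:
```python
from pl import *
rows(12,12)
```

```text
t 20.55 tcp [ 406.02 -199.36  188.42] yaw 59.79 tilt [-0.0131  0.0002] j7 [ 0.29 -0.17] F [-21.46   2.39  24.31] M [ 0.24  4.46 -0.06] w 23.73619813706142 20.010484009981155
theta 173.63 r 58.04
F resist tang 0.01 radial out 20.89
0.40 -0.13 0 0 15; 0.42 -0.04 0 0 15; 0.42 0.04 0 0 15; 0.40 0.13 0 0 15; 0.36 0.21 0 0 15; 0.31 0.28 0 0 15; 0.24 0.34 0 0 15; 0.17 0.38 0 0 15; 0.09 0.41 0 0 15; -0.00 0.42 0 0 15; -0.09 0.41 0 0 15; -0.17 0.38 0 0 15;
```

My rounded rows cut the circle, with about 21 N radially. I'll correct outward and use the exact polygon in the commanded frame.

```bash
cat > seq.py <<'E'
import numpy as np,sys
# commanded tool-frame offset (mm) from screw axis, start phi, step, n
x,y,phi,st,n=[float(q) for q in sys.argv[1:6]]
p=np.array([x,y])
for i in range(int(n)):
    phi+=st; t=-60*np.array([np.cos(np.radians(phi)),np.sin(np.radians(phi))])
    w=((t-p)/30).round(2); p=p+w*30; print(f"{w[0]:.2f} {w[1]:.2f} 0 0 15;",end=" ")
print("\nend",p.round(2),phi)
E
python3 seq.py -21.1 -47.7 66.1 0 1; python3 seq.py -24.2 -54.9 66.1 12 12
```

```text
-0.11 -0.24 0 0 15; 
end [-24.4 -54.9] 66.1
0.39 -0.13 0 0 15; 0.42 -0.04 0 0 15; 0.42 0.04 0 0 15; 0.39 0.13 0 0 15; 0.37 0.21 0 0 15; 0.31 0.28 0 0 15; 0.24 0.34 0 0 15; 0.17 0.39 0 0 15; 0.09 0.40 0 0 15; -0.00 0.42 0 0 15; -0.09 0.41 0 0 15; -0.17 0.38 0 0 15; 
end [52. 30.] 210.1
```

Request:
move_arm(
  steps="-0.06 -0.12 0 0 15; -0.05 -0.12 0 0 15; 0 0 0 0 15; 0.39 -0.13 0 0 15; 0.42 -0.04 0 0 15; 0.42 0.04 0 0 15; 0.39 0.13 0 0 15; 0.37 0.21 0 0 15; 0.31 0.28 0 0 15; 0.24 0.34 0 0 15; 0 0 0 0 15",
)

```text
time_s: 21.65
tcp_pos: [465.6, -143.2, 188.7]
tool_rot: [0.866, 0.5, -0.001, -0.001]
force: [1.1, 5.9, 10.3]
gripper_width: 23.5
grasp_force: 20.0
```

```bash
python3 - <<'E'
from pl import *
E
python3 seq.py 39.8 -29.7 150.1 12 12
```

```text
t 21.65 tcp [ 465.57 -143.22  188.65] yaw 60.02 tilt [-0.0017  0.0002] j7 [ 0.19 -0.32] F [ 1.12  5.92 10.32] M [ 1.15 -0.25  0.01] w 23.50595214425017 20.005569756031036
theta 88.29 r 62.61
F resist tang -0.94 radial out 6.21
0.58 0.38 0 0 15; 0.08 0.40 0 0 15; 0.00 0.42 0 0 15; -0.09 0.41 0 0 15; -0.17 0.38 0 0 15; -0.24 0.34 0 0 15; -0.31 0.28 0 0 15; -0.37 0.21 0 0 15; -0.39 0.13 0 0 15; -0.42 0.04 0 0 15; -0.42 -0.04 0 0 15; -0.39 -0.13 0 0 15; 
end [-24.4  54.9] 294.1
```

```bash
python3 seq.py 51.8 -30 150.1 12 11
```

```text
0.18 0.39 0 0 15; 0.08 0.40 0 0 15; 0.00 0.42 0 0 15; -0.09 0.41 0 0 15; -0.17 0.38 0 0 15; -0.24 0.34 0 0 15; -0.31 0.28 0 0 15; -0.37 0.21 0 0 15; -0.39 0.13 0 0 15; -0.42 0.04 0 0 15; -0.42 -0.04 0 0 15; 
end [-12.7  58.8] 282.1
```

Request:
move_arm(
  steps="0.06 -0.03 0 0 15; 0.18 0.39 0 0 15; 0.08 0.40 0 0 15; 0.00 0.42 0 0 15; -0.09 0.41 0 0 15; -0.17 0.38 0 0 15; -0.24 0.34 0 0 15; 0 0 0 0 15",
)

```text
time_s: 22.45
tcp_pos: [522.8, -185.6, 188.6]
tool_rot: [0.867, 0.499, -0.001, 0.001]
force: [4.3, 1.4, 6.9]
gripper_width: 23.7
grasp_force: 20.0
```

```bash
python3 pl.py
```

```text
t 22.45 tcp [ 522.83 -185.6   188.65] yaw 59.86 tilt [-0.0002 -0.002 ] j7 [ 0.23 -0.26] F [4.3  1.36 6.91] M [-0.01 -0.83  0.01] w 23.72804393413039 20.000546872615814
theta 18.86 r 62.49
F resist tang -0.1 radial out 4.69
```

```bash
python3 seq.py 44.5 40.2 222.1 12 12;  python3 seq.py -59.9 2.5 6.1 12 12; python3 seq.py 51.8 -30 150.1 12 6
```

```text
-0.31 0.28 0 0 15; -0.36 0.21 0 0 15; -0.40 0.13 0 0 15; -0.42 0.04 0 0 15; -0.41 -0.04 0 0 15; -0.40 -0.13 0 0 15; -0.36 -0.21 0 0 15; -0.31 -0.28 0 0 15; -0.25 -0.34 0 0 15; -0.17 -0.39 0 0 15; -0.08 -0.40 0 0 15; -0.00 -0.42 0 0 15; 
end [-59.6  -6.3] 366.1
0.10 -0.70 0 0 15; 0.17 -0.39 0 0 15; 0.24 -0.33 0 0 15; 0.31 -0.28 0 0 15; 0.37 -0.21 0 0 15; 0.39 -0.13 0 0 15; 0.42 -0.04 0 0 15; 0.42 0.04 0 0 15; 0.39 0.13 0 0 15; 0.37 0.21 0 0 15; 0.31 0.28 0 0 15; 0.24 0.34 0 0 15; 
end [ 52.  -29.9] 150.1
0.18 0.39 0 0 15; 0.08 0.40 0 0 15; 0.00 0.42 0 0 15; -0.09 0.41 0 0 15; -0.17 0.38 0 0 15; -0.24 0.34 0 0 15; 
end [44.6 40.2] 222.1
```

Request:
move_arm(
  steps="0.025 0.04 0 0 15; -0.31 0.28 0 0 15; -0.37 0.21 0 0 15; -0.39 0.13 0 0 15; -0.42 0.04 0 0 15; -0.42 -0.04 0 0 15; 0 0 0 0 15",
)

```text
time_s: 23.15
tcp_pos: [508.7, -245.3, 188.5]
tool_rot: [0.867, 0.498, -0.002, 0.0]
force: [0.0, -1.6, 7.9]
gripper_width: 23.9
grasp_force: 20.0
```

```bash
python3 pl.py
```

```text
t 23.15 tcp [ 508.69 -245.31  188.48] yaw 59.75 tilt [-0.0037 -0.0021] j7 [ 0.32 -0.15] F [ 0.05 -1.61  7.85] M [-0.13  0.21  0.  ] w 23.919683649202337 20.01546710729599
theta -41.29 r 59.88
F resist tang -1.18 radial out 1.1
```

Request:
move_arm(
  steps="-0.40 -0.13 0 0 15; -0.36 -0.21 0 0 15; -0.31 -0.28 0 0 15; -0.25 -0.34 0 0 15; -0.17 -0.39 0 0 15; -0.08 -0.40 0 0 15; 0 -0.42 0 0 15; 0 0 0 0 15",
)

```text
time_s: 23.95
tcp_pos: [428.2, -251.0, 188.4]
tool_rot: [0.867, 0.499, -0.002, -0.001]
force: [-0.6, -1.0, 7.2]
gripper_width: 23.9
grasp_force: 20.0
```

```bash
python3 pl.py; python3 seq.py -59.6 -6.3 6.1 12 7
```

```text
t 23.95 tcp [ 428.22 -251.    188.42] yaw 59.87 tilt [-0.0045 -0.0008] j7 [ 0.37 -0.08] F [-0.63 -1.04  7.24] M [0.21 0.04 0.02] w 23.866007153598574 20.000937581062317
theta -128.14 r 57.46
F resist tang 0.15 radial out 1.15
0.09 -0.41 0 0 15; 0.17 -0.38 0 0 15; 0.24 -0.34 0 0 15; 0.31 -0.28 0 0 15; 0.37 -0.21 0 0 15; 0.39 -0.13 0 0 15; 0.42 -0.04 0 0 15; 
end [  0.1 -60. ] 90.1
```

Request:
move_arm(
  steps="0.09 -0.41 0 0 15; 0.17 -0.38 0 0 15; 0.24 -0.34 0 0 15; 0.31 -0.28 0 0 15; 0.37 -0.21 0 0 15; 0.39 -0.13 0 0 15; 0.42 -0.04 0 0 15; 0.42 0.04 0 0 15; 0.39 0.13 0 0 15; 0.37 0.21 0 0 15; 0.31 0.28 0 0 15; 0 0 0 0 15",
)

```text
time_s: 25.15
tcp_pos: [453.9, -143.6, 188.1]
tool_rot: [0.866, 0.5, -0.002, 0.0]
force: [1.2, 0.6, 6.1]
gripper_width: 23.6
grasp_force: 20.0
```

```bash
python3 pl.py; python3 seq.py 44.8 -40.2 138.1 12 12
```

```text
t 25.15 tcp [ 453.94 -143.62  188.14] yaw 59.99 tilt [-0.003  -0.0017] j7 [ 0.22 -0.33] F [1.19 0.58 6.12] M [-0.16 -0.43 -0.03] w 23.603870108136253 20.012571215629578
theta 98.92 r 62.94
F resist tang -1.27 radial out 0.4
0.24 0.34 0 0 15; 0.17 0.39 0 0 15; 0.09 0.40 0 0 15; -0.00 0.42 0 0 15; -0.09 0.41 0 0 15; -0.17 0.38 0 0 15; -0.25 0.34 0 0 15; -0.31 0.28 0 0 15; -0.36 0.21 0 0 15; -0.40 0.13 0 0 15; -0.42 0.04 0 0 15; -0.41 -0.04 0 0 15; 
end [-12.5  58.8] 282.1
```

No stop so far (498° wound, free). Before creeping, I use the first side picture to estimate how far the plate had to go.

Run:
```python
from h import *
import pickle
s=pickle.load(open("c0.pkl","rb"))["side"]; im=s["color"]
z=cv2.resize(im[180:255,335:425],None,fx=8,fy=8,interpolation=cv2.INTER_CUBIC); cv2.imwrite("pics/s1.png",z); print(z.shape)
def P(x,y,h,yaw=21.7,C=(463.7,-205.8)):
    a=np.radians(yaw); p=[C[0]+x*np.cos(a)-y*np.sin(a),C[1]+x*np.sin(a)+y*np.cos(a),h]
    q=proj(s,p); return ((q-[335,180]+.5)*8).round(0)
for h in (100,106,112,118):
    print(h,[tuple(P(x,y,h)) for x,y in ((-55,60),(55,60),(-55,-60),(55,-60))])
print("base",[tuple(P(x,y,20)) for x,y in ((-75,100),(75,100))],"sq",P(0,0,176),"caps",P(0,85,150),P(0,-85,150))
```

```text
(600, 720, 3)
100 [(np.float64(479.0), np.float64(405.0)), (np.float64(112.0), np.float64(322.0)), (np.float64(553.0), np.float64(160.0)), (np.float64(210.0), np.float64(88.0))]
106 [(np.float64(482.0), np.float64(389.0)), (np.float64(113.0), np.float64(307.0)), (np.float64(556.0), np.float64(145.0)), (np.float64(212.0), np.float64(73.0))]
112 [(np.float64(485.0), np.float64(374.0)), (np.float64(114.0), np.float64(291.0)), (np.float64(559.0), np.float64(130.0)), (np.float64(214.0), np.float64(58.0))]
118 [(np.float64(488.0), np.float64(358.0)), (np.float64(116.0), np.float64(275.0)), (np.float64(562.0), np.float64(115.0)), (np.float64(215.0), np.float64(43.0))]
base [(np.float64(483.0), np.float64(707.0)), (np.float64(-4.0), np.float64(588.0))] sq [367.  37.] caps [291. 285.] [416. -51.]
```

View pics/s1.png

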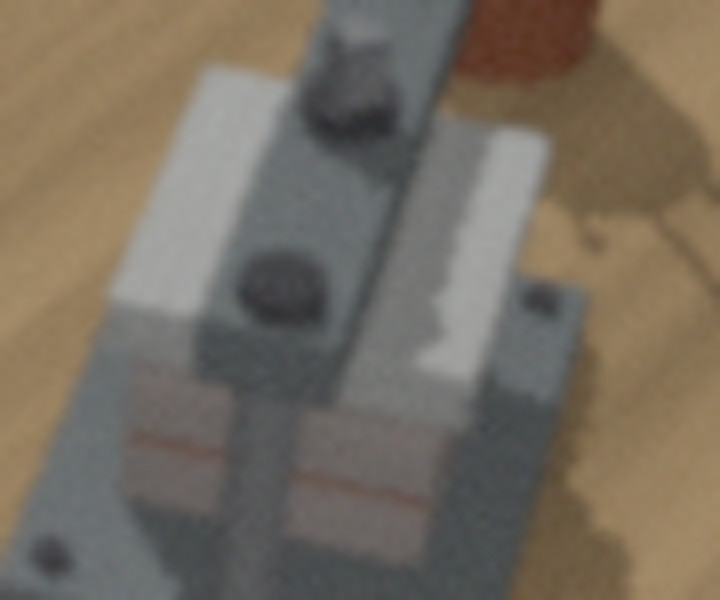

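In the side crop the plate's top corners are at (475,382), (110,298), (550,135) and (210,68). That puts the plate at about 109.5 mm at the start, so 1.95–2.55 turns to the stop. I can wind freely to about 620°.

Request:
move_arm(
  steps="0.24 0.34 0 0 15; 0.17 0.39 0 0 15; 0.09 0.40 0 0 15; 0 0.42 0 0 15; -0.09 0.41 0 0 15; -0.17 0.38 0 0 15; -0.25 0.34 0 0 15; -0.31 0.28 0 0 15; -0.36 0.21 0 0 15; -0.40 0.13 0 0 15; 0 0 0 0 15",
)

```text
time_s: 26.25
tcp_pos: [522.1, -223.6, 188.3]
tool_rot: [0.867, 0.498, -0.002, 0.0]
force: [1.6, -1.9, 8.1]
gripper_width: 23.3
grasp_force: 20.0
```

```bash
python3 pl.py; python3 seq.py 12.4 58.8 258.1 12 12; python3 seq.py -44.5 40.2 42.1 0 0; python3 seq.py -44.5 -40.2 42.1 12 12
```

```text
t 26.25 tcp [ 522.13 -223.63  188.34] yaw 59.78 tilt [-0.003  -0.0023] j7 [ 0.3 -0.2] F [ 1.57 -1.94  8.07] M [-0.28 -0.29  0.03] w 23.258703136305893 20.00853717327118
theta -16.97 r 61.09
F resist tang -1.4 radial out 2.1
-0.42 0.04 0 0 15; -0.41 -0.04 0 0 15; -0.40 -0.13 0 0 15; -0.36 -0.21 0 0 15; -0.31 -0.28 0 0 15; -0.25 -0.34 0 0 15; -0.17 -0.39 0 0 15; -0.08 -0.40 0 0 15; -0.00 -0.42 0 0 15; 0.09 -0.41 0 0 15; 0.17 -0.38 0 0 15; 0.24 -0.34 0 0 15; 
end [-44.6 -40.2] 402.1

end [-44.5  40.2] 42.1
0.31 -0.28 0 0 15; 0.36 -0.21 0 0 15; 0.40 -0.13 0 0 15; 0.42 -0.04 0 0 15; 0.41 0.04 0 0 15; 0.40 0.13 0 0 15; 0.36 0.21 0 0 15; 0.31 0.28 0 0 15; 0.25 0.34 0 0 15; 0.17 0.39 0 0 15; 0.08 0.40 0 0 15; 0.00 0.42 0 0 15; 
end [59.6  6.3] 186.1
```

Request:
move_arm(
  steps="-0.42 0.04 0 0 15; -0.41 -0.04 0 0 15; -0.40 -0.13 0 0 15; 0 0 0 0 15; 0 0 0 0 15",
)

```text
time_s: 26.75
tcp_pos: [499.8, -252.6, 188.5]
tool_rot: [0.867, 0.499, -0.002, -0.0]
force: [-0.5, -1.6, 8.1]
gripper_width: 24.0
grasp_force: 20.0
```

Request:
move_arm(
  steps="-0.18 -0.1 0 0 15; -0.18 -0.11 0 0 15; 0 0 0 0 15",
)

```text
time_s: 27.05
tcp_pos: [489.0, -258.5, 188.5]
tool_rot: [0.867, 0.499, -0.002, -0.0]
force: [0.2, -2.4, 8.1]
gripper_width: 23.8
grasp_force: 20.0
```

```bash
python3 pl.py
```

```text
t 27.05 tcp [ 489.01 -258.51  188.52] yaw 59.84 tilt [-0.0033 -0.0016] j7 [ 0.37 -0.12] F [ 0.25 -2.42  8.07] M [-0.01 -0.11 -0.03] w 23.76321796231516 20.006111562252045
theta -64.35 r 58.47
F resist tang -0.83 radial out 2.23
```

Request:
move_arm(
  steps="-0.16 -0.14 0 0 15; -0.15 -0.14 0 0 15; 0 0 0 0 15",
)

```text
time_s: 27.35
tcp_pos: [476.9, -262.3, 188.5]
tool_rot: [0.867, 0.499, -0.002, -0.0]
force: [-0.4, -2.5, 8.6]
gripper_width: 23.6
grasp_force: 20.0
```

```bash
python3 pl.py
```

```text
t 27.35 tcp [ 476.94 -262.32  188.49] yaw 59.84 tilt [-0.0035 -0.0017] j7 [ 0.38 -0.1 ] F [-0.4  -2.51  8.58] M [-0.08 -0.1  -0.03] w 23.642595859162462 20.005146861076355
theta -76.82 r 58.05
F resist tang -0.96 radial out 2.27
```

Request:
move_arm(
  steps="-0.13 -0.17 0 0 15; -0.12 -0.17 0 0 15; 0 0 0 0 15",
)

```text
time_s: 27.65
tcp_pos: [464.2, -263.5, 188.5]
tool_rot: [0.867, 0.499, -0.002, -0.0]
force: [0.0, -2.3, 7.2]
gripper_width: 23.7
grasp_force: 20.0
```

Request:
move_arm(
  steps="-0.09 -0.2 0 0 15; -0.08 -0.19 0 0 15; 0 0 0 0 15",
)

```text
time_s: 27.95
tcp_pos: [451.4, -261.9, 188.4]
tool_rot: [0.867, 0.499, -0.002, -0.0]
force: [0.4, -2.2, 7.0]
gripper_width: 24.0
grasp_force: 20.0
```

Request:
move_arm(
  steps="-0.04 -0.2 0 0 15; -0.04 -0.2 0 0 15; 0 0 0 0 15",
)

```text
time_s: 28.25
tcp_pos: [440.7, -258.1, 188.6]
tool_rot: [0.867, 0.499, -0.002, 0.0]
force: [2.0, -3.3, 5.9]
gripper_width: 23.8
grasp_force: 20.0
```

Request:
move_arm(
  steps="0 -0.1 0 0 15; 0 -0.1 0 0 15; 0 0 0 0 15",
)

```text
time_s: 28.55
tcp_pos: [437.2, -256.1, 189.0]
tool_rot: [0.867, 0.499, -0.001, 0.002]
force: [5.3, -5.2, 2.6]
gripper_width: 23.7
grasp_force: 20.0
```

```bash
python3 pl.py
```

```text
t 28.55 tcp [ 437.22 -256.08  188.96] yaw 59.89 tilt [ 0.0008 -0.0042] j7 [ 0.4  -0.08] F [ 5.26 -5.16  2.64] M [-1.23 -1.71  0.05] w 23.6630077533075 20.013621747493744
theta -117.77 r 56.82
F resist tang 7.06 radial out 2.0
```

The force is now rising (7 N), so the plate is down. I'll nip it up in small steps.

Request:
move_arm(
  steps="0.01 -0.07 0 0 15; 0.01 -0.07 0 0 15; 0 0 0 0 15; 0 0 0 0 15",
)

```text
time_s: 28.95
tcp_pos: [434.9, -254.5, 189.2]
tool_rot: [0.867, 0.499, -0.0, 0.003]
force: [8.9, -8.9, 0.7]
gripper_width: 23.9
grasp_force: 20.0
```

```bash
python3 pl.py
```

```text
t 28.95 tcp [ 434.88 -254.48  189.24] yaw 59.88 tilt [ 0.0027 -0.0058] j7 [ 0.4  -0.09] F [ 8.91 -8.93  0.7 ] M [-1.98 -2.34  0.03] w 23.927128834574525 20.02447620034218
theta -120.62 r 56.57
F resist tang 12.22 radial out 2.97
```

Request:
move_arm(
  steps="0.005 -0.05 0 0 15; 0 0 0 0 15; 0 0 0 0 15; 0 0 0 0 15",
)

```text
time_s: 29.35
tcp_pos: [434.1, -253.9, 189.3]
tool_rot: [0.867, 0.499, -0.0, 0.004]
force: [8.9, -8.2, 0.2]
gripper_width: 23.5
grasp_force: 20.0
```

```bash
python3 pl.py
```

```text
t 29.35 tcp [ 434.06 -253.88  189.28] yaw 59.87 tilt [ 0.0034 -0.0063] j7 [ 0.4  -0.09] F [ 8.9  -8.19  0.2 ] M [-2.16 -2.58  0.05] w 23.50426290547481 20.029143691062927
theta -121.65 r 56.48
F resist tang 11.87 radial out 2.16
```

Request:
move_arm(
  steps="0.01 -0.05 0 0 15; 0 0 0 0 15; 0 0 0 0 15; 0 0 0 0 15",
)

```text
time_s: 29.75
tcp_pos: [433.3, -253.2, 189.4]
tool_rot: [0.867, 0.499, 0.0, 0.004]
force: [10.6, -9.2, -0.5]
gripper_width: 23.9
grasp_force: 20.0
```

```bash
python3 pl.py
```

```text
t 29.75 tcp [ 433.26 -253.24  189.43] yaw 59.87 tilt [ 0.0043 -0.0069] j7 [ 0.4  -0.09] F [10.64 -9.24 -0.46] M [-2.47 -2.8   0.01] w 23.906590207721024 20.031520128250122
theta -122.69 r 56.36
F resist tang 13.95 radial out 1.9
```

Request:
move_arm(
  steps="0 0 0.05 0 15; 0 0 0 0 15; 0 0 0 0 15",
)

```text
time_s: 30.05
tcp_pos: [433.6, -253.9, 188.8]
tool_rot: [0.867, 0.499, 0.0, 0.005]
force: [9.4, -10.9, 5.8]
gripper_width: 23.3
grasp_force: 20.0
```

```bash
python3 pl.py
```

```text
t 30.05 tcp [ 433.57 -253.93  188.85] yaw 59.83 tilt [ 0.0055 -0.0079] j7 [ 0.4  -0.09] F [  9.39 -10.94   5.76] M [-2.51 -2.5   0.05] w 23.30538098697117 20.03288894891739
theta -122.05 r 56.78
F resist tang 13.76 radial out 4.06
```

Still about 14 N, with the crank pressed lightly down. Now I'll let go and rise straight up.

Request:
move_arm(
  steps="0 0 0 0 36; 0 0 0 0 36; 0 0 0 0 36; 0 0 0 0 36",
)

```text
time_s: 30.45
tcp_pos: [431.8, -251.4, 187.6]
tool_rot: [0.866, 0.499, -0.001, 0.002]
force: [5.5, -4.0, 5.0]
gripper_width: 36.0
grasp_force: 3.6
```

```bash
python3 pl.py
```

```text
t 30.45 tcp [ 431.78 -251.43  187.64] yaw 59.9 tilt [ 0.0007 -0.0039] j7 [ 0.4  -0.09] F [ 5.55 -4.03  5.05] M [-1.01 -1.5   0.1 ] w 36.0469065116707 3.647613823413849
theta -124.98 r 55.69
F resist tang 6.85 radial out 0.11
```

Request:
move_arm(
  steps="0 0.1 0 0 40; 0 0.1 0 0 40; 0 0 0 0 40; 0 0 0 0 40",
)

```text
time_s: 30.85
tcp_pos: [434.1, -253.3, 185.9]
tool_rot: [0.867, 0.499, -0.003, -0.001]
force: [0.6, -0.7, -0.0]
gripper_width: 40.3
grasp_force: 0.3
```

```bash
python3 pl.py
```

```text
t 30.85 tcp [ 434.09 -253.27  185.86] yaw 59.88 tilt [-0.0057 -0.0004] j7 [ 0.4  -0.09] F [ 0.57 -0.71 -0.04] M [-0.02 -0.24 -0.02] w 40.28902170629256 0.33332275226712227
theta -121.96 r 55.95
F resist tang 0.86 radial out 0.28
```

Request:
move_arm(
  steps="0 0.1 0 0 42; 0 0.02 0 0 42; 0 0 0 0 42; 0 0 -0.3 0 42; 0 0 -0.6 0 42; 0 0 -0.9 0 42; 0 0 -0.9 0 42; 0 0 -0.9 0 42; 0 0 0 0 42; 0 0 0 0 42; 0 0 0 0 42",
)

```text
time_s: 31.95
tcp_pos: [437.8, -255.3, 293.8]
tool_rot: [0.867, 0.499, -0.002, -0.001]
force: [-0.4, 0.6, -0.3]
gripper_width: 41.8
grasp_force: 0.0
```

Run:
```python
from st import *
# knob (brown) centroid in wrist image near expected
c=bot.capture("wrist"); 
hsv=cv2.cvtColor(c["color"],cv2.COLOR_BGR2HSV)
# dark pin end on the knob top: template by predicted position
for z in (230,):
    print("pred knob top",proj(c,[463.7+60*np.cos(np.radians(-118)),-205.8+60*np.sin(np.radians(-118)),z],True).round(1))
m=cv2.inRange(hsv,(5,100,50),(14,210,170)); n,l,st,ce=cv2.connectedComponentsWithStats(m)
for i in range(1,n):
    if st[i,4]>150: print(st[i],ce[i].round(1))
s2=bot.capture("side"); cv2.imwrite("pics/end.png",s2["color"])
# hub top: bright grey square near predicted
t=c["color"]; u,v=proj(c,[463.7,-205.8,204],True); print("hub pred",u,v)
g=cv2.inRange(hsv,(0,0,130),(180,30,215)); n,l,st,ce=cv2.connectedComponentsWithStats(g)
k=l[int(v),int(u)]; print("hub blob",st[k],ce[k], proj(c,[463.7,-205.8,207],True))
```

```text
t 31.95 tcp [ 437.79 -255.31  293.77] yaw 59.86 tilt [-0.0051 -0.0009] j7 [ 0.39 -0.09] F [-0.41  0.57 -0.29] M [ 0.01 -0.03  0.04] w 41.84417344117544 0.0
pred knob top [323.4 263. ]
[608   0  32  72 860] [627.7  27.2]
[ 313  229   35   50 1123] [329.8 251.3]
[ 438  253   79   69 3032] [472.2 290.4]
hub pred 320.1781350994016 165.67193274969733
hub blob [  218    56   205   195 13973] [323.07643312 157.7394976 ] [320.12730945 166.02607991]
```

```bash
python3 -c "
from workcell import bot
print(bot.job_done())"
```

```text
the job is handed in; nothing more can be done
None
```

I fitted the crank and wound it about two turns clockwise until the plate stopped on the mould, then nipped it up at about 14 N at the knob and left it on the press with the arm clear; the job is handed in at about 32 s, but the result isn't confirmed: the hand-in returned no verdict, and after letting go I checked the seating only by hub and knob positions in the image, not their height.

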